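# Night lamp down to the second mark, and on

### The job

Get the night lamp ready for the night feed: with a fingertip, roll the edge of its brightness thumbwheel click by click until the index bar stands at the second mark from the dim end (the left, seen from the robot), and push the toggle switch over to the right to turn the lamp on. Leave the other things on the table where they are and keep off the glass globe.

Things in the scene. Friction and masses are not known exactly. Their poses are not given: they have to be found in the camera images.
- lamp: night lamp that stands fast on the table: white ceramic plinth 125 mm (its x) by 280 mm (its y) by 42 mm tall, origin under the plinth's centre, z up. Its y axis runs to the left as seen from the robot, its x axis away from the robot. Thumbwheel and toggle are near the plinth's -y end; the globe stands near the +y end
- globe: glass globe of the lamp, 100 mm across, its top 145 mm above the table, origin at its lowest point, 85 mm to lamp +y of the plinth's centre
- wheel_top (a point): fixed point of the lamp: crown of the black brightness thumbwheel, 57 mm above the table, at lamp (30, -80) mm. The wheel stands on edge, axle along lamp x, 52 mm diameter, 14 mm wide, ribbed, its upper 15 mm out of the plinth. A fingertip resting on the crown rolls it by friction as it moves along lamp y
- second_mark (a point): fixed point of the lamp on the wheel's rim where the index bar shall stand, 22.5 degrees to lamp +y of the crown. Fixed metal cheeks, 3.5 mm lower than the rim, flank the wheel and carry five dark marks 22.5 degrees apart, the middle one at the crown: the first (dimmest, thinnest) is at the lamp +y end (left), the fifth (thickest) at the -y end
- index_bar (a point): middle of the pale index bar across the wheel's rim, turning with the wheel; it stands level with the mark of the brightness set
- dimmer (a joint): angle of the thumbwheel (rad): 0 = index bar at the first mark, then 0.393, 0.785, 1.178, 1.571 at the second to fifth mark; grows as the crown moves to lamp -y (brighter); end stops just beyond the first and fifth mark. It clicks every 22.5 degrees (10 mm at the rim), needs about 1 N at the rim and falls into the nearest click when let go
- toggle_foot (a point): fixed point of the lamp: pivot of the steel toggle switch, 46 mm above the table, at lamp (-38, -80) mm
- toggle_tip (a point): round tip of the toggle's bat, 28 mm from its pivot and 8 mm thick; it leans 20 degrees to lamp +y (left) when off and 20 degrees to lamp -y (right) when on
- toggle (a joint): angle of the toggle (rad): 0 = off (left), 0.70 = on (right); it snaps over past the middle (0.35), about 1 N at its tip
- bottle: empty glass baby bottle standing upright, 58 mm diameter, 168 mm tall with collar and teat; origin under its foot
- hairbrush: blue plastic hairbrush lying bristles up, 205 mm long along its x (handle towards -x), head 56 mm wide, 32 mm tall; origin on the table near its middle
- nail_file: flat stainless steel nail file lying flat, 152 mm long along its x, 13 mm wide, 4 mm thick; origin on its underside near its middle
- pacifier: yellow silicone pacifier standing teat up, shield 44 mm across, 40 mm tall, pull ring lying to its +x; origin under its middle
- balm_tin: round aluminium balm tin, 67 mm across, 25 mm tall; origin under its middle
- teether: wooden teething ring lying flat, 72 mm outside, 44 mm inside, 13 mm thick; origin under its middle
- ear_thermometer: white ear thermometer lying down, 117 mm long along its x, 36 mm wide, 28 mm tall; origin under its middle

How it is judged:
By the outcome, as a careful person would: the job done as asked, in the order asked, and still so for the second after the job is handed in, with the robot touching nothing.
It also fails if it takes over 42 s, if anything falls off the work surface, if the arm or the gripper's body presses on something with over 40 N, if the wrist force passes 120 N, or if a joint passes its speed limit or range.

### The arm

A 6-joint arm with a two-finger parallel gripper is mounted at the origin on the work surface. World frame = base frame: x ahead of the robot, y to its left, z up, the work surface at z = 0. Lengths are in m, angles in rad, forces in N, time in s.
With the tool pointing down it reaches from about 0.35 to 0.775 m from the base axis. Payload 5.5 kg.
Tool frame: the origin (TCP) lies between the finger pads; the fingertips stand 22 mm ahead of it and the grasp point (between the pads) lies 3 mm ahead of it (env.finger_overhang is the distance from the TCP to the fingertips, in m); y points along the fingers, x is the direction in which the jaws open and shut, and the axes are right-handed (so a half turn about y gives the same grasp; the last joint's range is limited). The gripper opens to 85 mm and grips with 20 to 120 N. Pads are 22 mm wide; open, the fingers measure 114 mm over their backs; the gripper's body (76 mm by 85 mm) begins 54 mm behind the grasp point. The pads swing forward as they close: fully open they stand 13 mm farther back than shut.
Start: joints at [1.154, 0.313, 0.046, 1.304, 0, 1.431], TCP at [0.157, 0.553, 0.253] pointing down, gripper open.
Joint ranges: [-2.76, 2.76], [-0.86, 1.69], [-1.03, 1.26], [-2.2, 2.34], [-1.47, 1.5], [-3.14, 3.14]. Speed limits (rad/s): [2.57, 2.57, 3.14, 3.14, 3.14, 3.14].

### API

Orientations are given as a unit quaternion [w, x, y, z].
In Python, from workcell import monitor, cams, job, env gives the robot as it stands.
- The arm moves only by the tool drive_tool, never from a script. Its argument "plan" is text: rows parted by semicolons, each of 7 numbers parted by spaces: the opening, from -1 (shut) to 1 (fully open), then the shift along the tool's x, y, z in mm, then the turn, a rotation vector about the tool's x, y, z in degrees. In form: gripper x y z rx ry rz; .... A call has 1 to 8 rows; each row shifts and turns the pose as measured when the row begins, along the tool's axes as they then stand; what a row does not reach is not made up. A row lasts 1/8 s, in which the tool goes at most 62.5 mm and 10.7 degrees, less where a joint would pass 70% of its speed; a pose out of reach is approached as far as the arm can. A call is refused whole if a number of a shift passes 62.5 or a number of a turn 10.7, either way. A call with a gripper value outside its range is refused whole. The fingers move at their own pace and stop on an object; "grip_force" is the grip in N (left out, the last holds). Time passes only in rows, so rows that do not move let the fingers close. It gives the time, the measured TCP pose, the force and the opening at its end, in the units of the state.
- monitor.get_state(): the state, without advancing time (a new reading comes with each control period).
- cams.read_camera(name): name is "scene" or "side" or "wrist"; returns (picture, depth): 384x512x3 uint8, red, green, blue; 384x512 float32, m along the optical axis (not along the pixel's ray), 0 where there is no reading.
- cams.calibration(name): a dict with "fx", "fy", "cx", "cy" (pixels), "R" (3x3) and "t" (3): a world point X has camera coordinates R X + t. Camera axes: x right, y down, z forward; pixel columns grow to the right and rows downward; lengths in m; the calibration is good to about 2 mm. A picture is of the moment at which its call begins: read the wrist's pose just before it. calibration takes no time and is no camera call; for the wrist camera it gives the pose at the moment of the call.
- job.hand_in(): hands the job in, once; it reports no verdict.
The state is a dict: "clock": time; "joint_pos": joint angles; "qvel": joint speeds; "tau": joint torques, N m; "tcp_pos": TCP position; "orientation": TCP orientation; "wrist_force": force on the tool from outside, world axes, zero at the start; "ft_torque": the same for the moment, N m; "finger_gap": finger opening in m.
Only numpy, scipy, OpenCV 4.12 (cv2) and the standard library are available. Lean on these libraries where they do the work, as an engineer would, in place of code of your own. Each camera call takes 0.05 s, during which the arm holds its last target.

## Working session

There is one attempt and no reset: what is moved stays moved. The work goes in short steps, Python scripts to look and compute and a tool call to move; the robot and the scene stay as the last step left them, time stands still between calls to the robot, and variables do not carry over. Pictures are saved under pics/ and viewed, and the job is handed in when it is done.

Besides the shell and the picture viewer there is one more tool, called after ">>>" by a JSON object that holds its "fn" and its "kwargs". drive_tool: Moves the arm, as the interface text tells. Its arguments: {"type":"object","properties":{"plan":{"type":"string"},"grip_force":{"type":"number"}},"required":["plan"]}

```bash
ls; mkdir -p pics
python3 - <<'E'
from workcell import monitor,cams,job,env
import cv2
print(monitor.get_state(), env.finger_overhang)
for n in ["scene","side","wrist"]:
    c=cams.calibration(n); print(n,c)
    im,d=cams.read_camera(n)
    cv2.imwrite(f"pics/{n}0.png",im[:,:,::-1])
E
```

```text
pics
{'clock': 0.0, 'joint_pos': array([ 1.15439255e+00,  3.14007603e-01,  4.49825602e-02,  1.30354162e+00,
       -3.33203747e-05,  1.43118661e+00]), 'qvel': array([ 0.00110597, -0.00047675, -0.00040739,  0.00041232, -0.00226494,
        0.0011777 ]), 'tau': array([-8.76422437e-04, -4.80624032e+01,  2.98536712e+01,  1.93870033e-02,
       -1.79348663e-04, -3.43428087e-05]), 'tcp_pos': array([0.15697331, 0.55269436, 0.25240616]), 'orientation': array([-0.56388237,  0.56451122,  0.42569989, -0.42678255]), 'wrist_force': array([-0.61125993, -0.34371342,  0.37526814]), 'ft_torque': array([-0.03579144,  0.01159565,  0.06370579]), 'finger_gap': 0.08544238423891926} 0.022
scene {'fx': 418.567146192078, 'fy': 418.567146192078, 'cx': 250.64943579486217, 'cy': 190.21358058117846, 'R': array([[-0.80605729,  0.59171655, -0.01196589],
       [ 0.32295685,  0.42282079, -0.84671215],
       [-0.49595416, -0.68636296, -0.53191668]]), 't': array([ 0.41261397, -0.14146933,  1.44799921])}
side {'fx': 353.0589825773614, 'fy': 353.0589825773614, 'cx': 262.9921066945614, 'cy': 185.97777914435738, 'R': array([[ 0.91647174, -0.40003138, -0.00737914],
       [-0.31088556, -0.70038687, -0.64250168],
       [ 0.25185257,  0.5911287 , -0.76624875]]), 't': array([-0.50542063,  0.27098114,  0.68436243])}
wrist {'fx': 290.77978422024535, 'fy': 290.77978422024535, 'cx': 254.78836464826713, 'cy': 190.14311927692094, 'R': array([[ 0.27253607,  0.96214494, -0.00110119],
       [ 0.9223298 , -0.2609319 ,  0.28499522],
       [ 0.27391937, -0.07868714, -0.9585283 ]]), 't': array([-0.57478643, -0.03588573,  0.37999365])}
```

View pics/scene0.png

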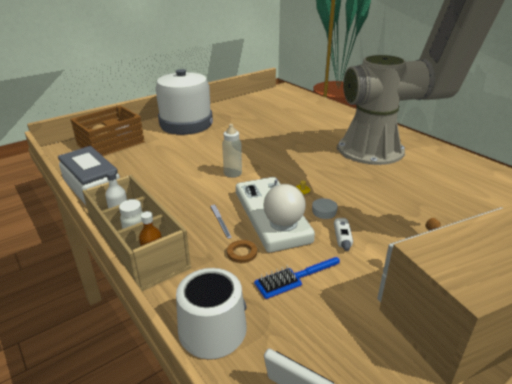

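View pics/side0.png

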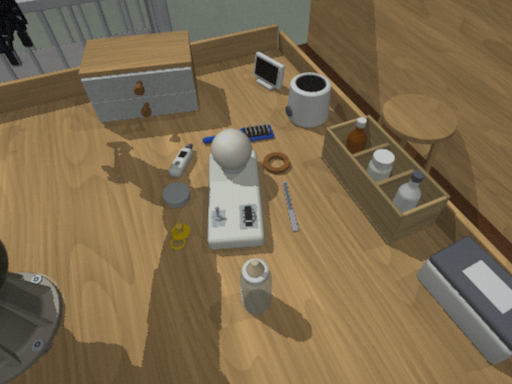

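View pics/wrist0.png

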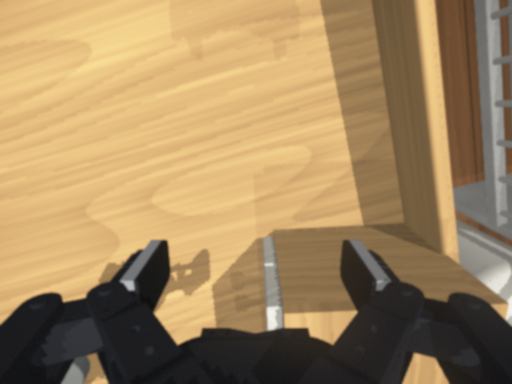

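Run:
```python
from workcell import monitor
from scipy.spatial.transform import Rotation as R
q=monitor.get_state()['orientation']
print(R.from_quat([q[1],q[2],q[3],q[0]]).as_matrix().round(3))
```

```text
[[ 0.273 -0.001 -0.962]
 [ 0.962 -0.001  0.273]
 [-0.001 -1.     0.   ]]
```

```bash
cat > h.py <<'E'
import numpy as np,cv2
from workcell import monitor,cams,job,env
def cloud(d,c):
    v,u=np.mgrid[0:d.shape[0],0:d.shape[1]]
    P=np.stack([(u-c['cx'])/c['fx']*d,(v-c['cy'])/c['fy']*d,d],-1)
    return (P-c['t'])@c['R']   # R^T (P-t)
def ray(c,u,v):
    o=-c['R'].T@c['t']; k=c['R'].T@np.array([(u-c['cx'])/c['fx'],(v-c['cy'])/c['fy'],1]); return o,k
def atz(c,u,v,z):
    o,k=ray(c,u,v); return o+k*(z-o[2])/k[2]
def proj(c,X):
    p=c['R']@np.asarray(X)+c['t']; return c['cx']+c['fx']*p[0]/p[2],c['cy']+c['fy']*p[1]/p[2]
def crop(im,u0,u1,v0,v1,s,name):
    cv2.imwrite('pics/'+name,cv2.resize(im[v0:v1,u0:u1,::-1],None,fx=s,fy=s,interpolation=cv2.INTER_CUBIC))
E
python3 - <<'E'
from h import *
for n in ["side","scene"]:
    c=cams.calibration(n); im,d=cams.read_camera(n)
    np.savez(f'{n}0.npz',im=im,d=d)
    P=cloud(d,c)
    hsv=cv2.cvtColor(im,cv2.COLOR_RGB2HSV)
    m=(d>0)&(abs(P[...,2]-.042)<.006)&(hsv[...,1]<60)&(hsv[...,2]>140)
    k,lab,st,ce=cv2.connectedComponentsWithStats(m.astype(np.uint8))
    for i in range(1,k):
        if st[i,4]>150:
            Q=P[lab==i]; r=cv2.minAreaRect((Q[:,:2]*1000).astype(np.float32)); print(n,st[i],r,Q[:,2].mean(), cv2.boxPoints(r).tolist())
    if n=="side": crop(im,185,285,120,260,5,'side0c.png')
    else: crop(im,220,330,165,265,6,'scene0c.png')
E
```

```text
side [ 208  154   55   89 2942] ((518.5232543945312, 100.60954284667969), (267.7095947265625, 120.17200469970703), 71.29829406738281) 0.04151482566044997 [[418.69036865234375, -6.911773681640625], [532.5173950195312, -45.44386291503906], [618.3561401367188, 208.130859375], [504.52911376953125, 246.66294860839844]]
scene [ 90  16  97  15 171] ((-242.1669464111328, -2463.708251953125), (57.05404281616211, 798.6306762695312), 89.7813720703125) 0.04223794555738599 [[-641.5881958007812, -2490.71142578125], [157.03663635253906, -2493.7587890625], [157.25430297851562, -2436.705078125], [-641.3705444335938, -2433.65771484375]]
scene [  0  29  89  14 175] ((455.5552978515625, -2466.2138671875), (65.40642547607422, 582.0508422851562), 88.97209167480469) 0.04209066785812024 [[163.99005126953125, -2493.69091796875], [745.9472045898438, -2504.1328125], [747.1205444335938, -2438.73681640625], [165.16339111328125, -2428.294921875]]
scene [ 236  178   78   66 1508] ((524.9133911132812, 110.19351196289062), (281.3675537109375, 121.14803314208984), 71.23079681396484) 0.04225756942154958 [[422.2945861816406, -3.5189361572265625], [537.000244140625, -42.49913787841797], [627.5322265625, 223.9059600830078], [512.8265380859375, 262.88616943359375]]
scene [203 318  42  30 200] ((844.4175415039062, 385.203369140625), (88.95162200927734, 22.309795379638672), 1.3244785070419312) 0.04222495300847699 [[799.69580078125, 395.3272399902344], [800.21142578125, 373.0234069824219], [889.1392822265625, 375.0794982910156], [888.6236572265625, 397.3833312988281]]
```

View pics/side0c.png

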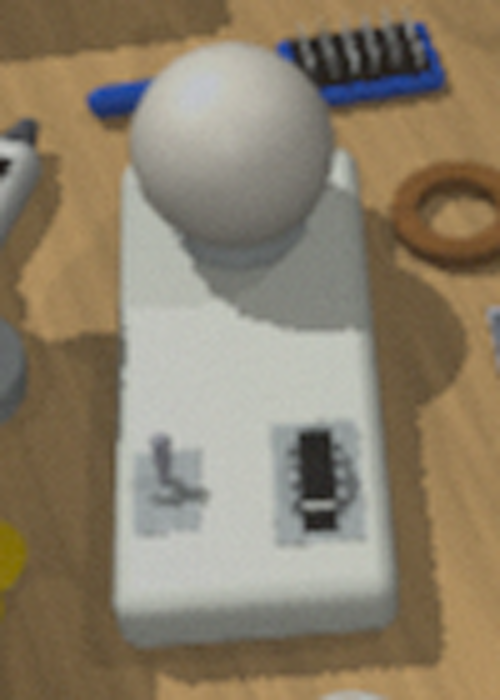

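View pics/scene0c.png

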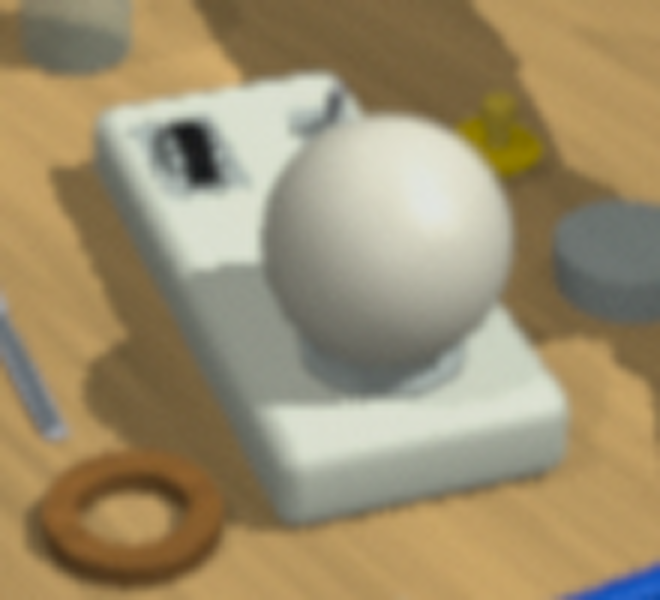

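Run:
```python
from h import *
from scipy.spatial.transform import Rotation as R
c=cams.calibration('wrist'); s=monitor.get_state()
q=s['orientation'];T=R.from_quat([q[1],q[2],q[3],q[0]]).as_matrix()
o=-c['R'].T@c['t']; print(s['clock'],'cam in tool',T.T@(o-s['tcp_pos']),'cam axes in tool',(c['R']@T).round(3))
# bottle etc: points above .1
for n in ['side','scene']:
    z=np.load(n+'0.npz'); P=cloud(z['d'],cams.calibration(n))
    m=(z['d']>0)&(P[...,2]>.06)&(P[...,0]>.2)&(P[...,0]<.75)&(abs(P[...,1])<.4)
    k,lab,st,ce=cv2.connectedComponentsWithStats(m.astype(np.uint8))
    for i in range(1,k):
        if st[i,4]>10: Q=P[lab==i]; print(n,st[i],Q.min(0).round(3),Q.max(0).round(3))
```

```text
0.25 cam in tool [ 0.00036608 -0.12134569  0.07430257] cam axes in tool [[ 1.    -0.001  0.001]
 [ 0.001 -0.285 -0.958]
 [ 0.001  0.958 -0.285]]
side [ 211  128   41   41 1316] [0.499 0.137 0.066] [0.595 0.221 0.146]
side [215 206   4   7  22] [0.457 0.046 0.06 ] [0.465 0.053 0.073]
side [ 239  258   32   46 1190] [ 0.44  -0.182  0.06 ] [ 0.498 -0.13   0.168]
scene [222 124  19  38 551] [ 0.446 -0.168  0.06 ] [ 0.504 -0.119  0.168]
scene [274 179   4   5  13] [0.462 0.048 0.06 ] [0.47  0.059 0.074]
scene [ 263  184   42   42 1379] [0.509 0.152 0.061] [0.602 0.239 0.148]
```

>>> {"fn": "drive_tool", "kwargs": {"plan": "-1 -40 0 -46 0 0 0; -1 -40 0 -46 0 0 0; -1 -40 0 -46 0 0 0; -1 -40 0 -46 0 0 0; -1 -40 0 -46 0 0 0; -1 -40 0 -46 0 0 0; -1 -40 0 -46 0 0 0; -1 -40 0 -46 0 0 0"}}

```text
clock: 1.25
tcp_pos: [0.4301, 0.1383, 0.2525]
orientation: [-0.562, 0.563, 0.43, -0.428]
wrist_force: [0.6, 0.9, 0.1]
finger_gap: -0.0002
```

```bash
cat >> h.py <<'E'
from scipy.spatial.transform import Rotation as Rn
def tool():
    s=monitor.get_state(); q=s['orientation']; T=Rn.from_quat([q[1],q[2],q[3],q[0]]).as_matrix(); return s,T
def delta(target,s=None):
    s,T=tool(); d=T.T@(np.asarray(target)-s['tcp_pos']); print('t',round(s['clock'],3),'tcp',s['tcp_pos'].round(4),'xang',np.degrees(np.arctan2(T[1,0],T[0,0])).round(2),'tilt',T[2].round(3),'F',s['wrist_force'].round(2),'gap',round(s['finger_gap'],4),'delta mm',(d*1000).round(1))
E
python3 -c "
from h import *
delta([.49,.04,.22])"
```

```text
t 1.25 tcp [0.4301 0.1383 0.2525] xang 74.72 tilt [ 0.002 -1.    -0.003] F [0.64 0.94 0.12] gap -0.0002 delta mm [-79.1  32.6 -83.6]
```

>>> {"fn": "drive_tool", "kwargs": {"plan": "-1 -40 0 -42 0 3.4 0; -1 -38 16 -40 0 0 0; -1 0 16 0 0 0 0; -1 0 0 0 0 0 0"}}

```text
clock: 1.75
tcp_pos: [0.4899, 0.0314, 0.22]
orientation: [-0.576, 0.578, 0.411, -0.407]
wrist_force: [0.2, 0.4, 0.6]
finger_gap: -0.0
```

```bash
python3 -c "
from h import *
delta([.49,.04,.22])
c=cams.calibration('wrist');im,d=cams.read_camera('wrist')
np.savez('w1.npz',im=im,d=d,**c)
cv2.imwrite('pics/w1.png',im[:,:,::-1])
print(proj(c,[.5255,.0226,.057]),proj(c,[.461,.044,.046]))
"
```

```text
t 1.75 tcp [0.4899 0.0314 0.22  ] xang 70.72 tilt [ 0.003 -1.    -0.006] F [0.21 0.36 0.65] gap -0.0 delta mm [ 8.1 -0.   2.8]
(np.float64(257.11024826328105), np.float64(213.27013409704017)) (np.float64(256.1184173941974), np.float64(146.71673749113594))
```

View pics/w1.png

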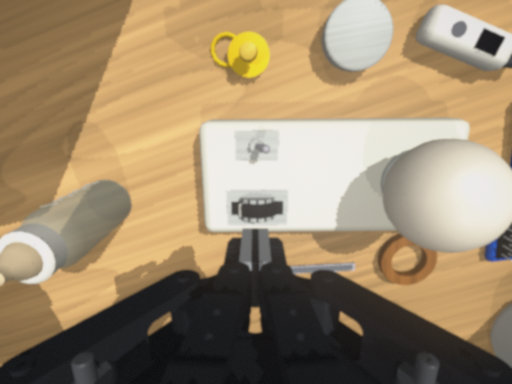

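```bash
python3 -c "
from h import *
z=np.load('w1.npz'); crop(z['im'],190,330,110,250,5,'w1c.png')
crop(z['im'],222,294,180,230,10,'w1d.png')
c={k:z[k] for k in ['R','t','fx','fy','cx','cy']}
P=cloud(z['d'],c)
m=(z['d']>0)&(abs(P[...,2]-.0425)<.006)
hsv=cv2.cvtColor(z['im'],cv2.COLOR_RGB2HSV); m&=(hsv[...,1]<60)&(hsv[...,2]>120)
k,lab,st,ce=cv2.connectedComponentsWithStats(m.astype(np.uint8))
for i in range(1,k):
  if st[i,4]>300:
    Q=P[lab==i]; r=cv2.minAreaRect((Q[:,:2]*1000).astype(np.float32)); print(st[i],r,Q[:,2].mean()); print(cv2.boxPoints(r).round(1).tolist())
"
```

```text
[  200   120   270   112 20882] ((520.795166015625, 107.57856750488281), (276.4924011230469, 121.95684051513672), 71.04440307617188) 0.04263408754487829
[[418.20001220703125, -3.4000000953674316], [533.5999755859375, -43.0], [623.4000244140625, 218.5], [508.0, 258.1000061035156]]
```

View pics/w1c.png

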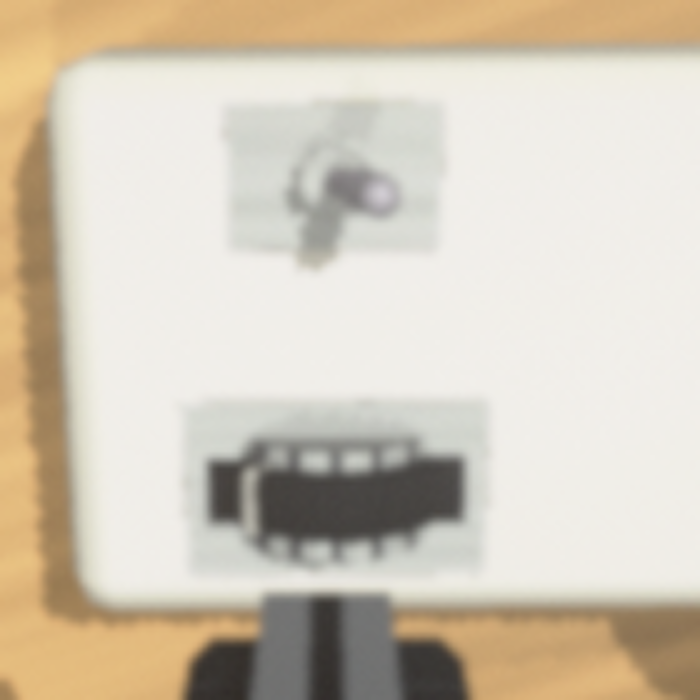

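View pics/w1d.png

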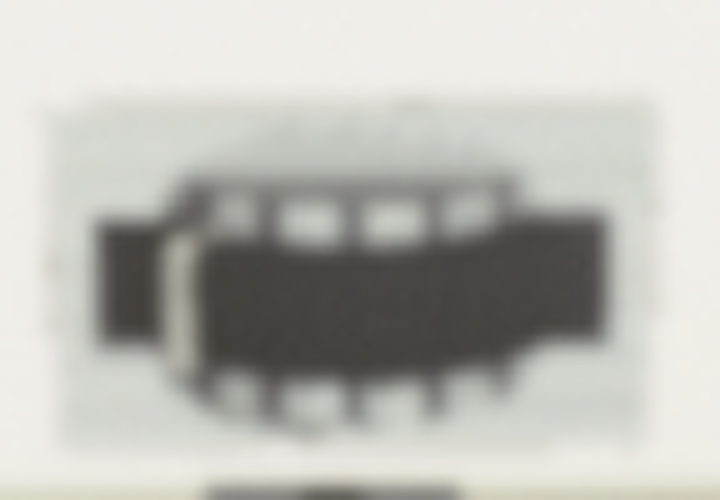

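```bash
python3 -c "
from h import *
z=np.load('w1.npz');c={k:z[k] for k in ['R','t','fx','fy','cx','cy']}
cs=cams.calibration('side')
e=np.array([np.cos(np.radians(71.15)),np.sin(np.radians(71.15)),0]);f=np.array([e[1],-e[0],0])
for C in ([520.8,107.6],[523,108]):
  C=np.array(C+[0])/1000
  print('model wheel',C+.03*f-.08*e,'tip',C-.038*f-(.08-.0096)*e)
print('wheel wrist',atz(c,257,210.5,.057),'side',atz(cs,248.5,214.5,.057))
print('tip wrist',atz(c,265.6,148.6,.074),'side',atz(cs,217,208,.073))
def tri(c1,p1,c2,p2):
  A=[];B=[]
  (o1,k1),(o2,k2)=ray(c1,*p1),ray(c2,*p2)
  M=np.stack([k1,-k2],1);s=np.linalg.lstsq(M,o2-o1,rcond=None)[0];a,b=o1+k1*s[0],o2+k2*s[1];print('tri',((a+b)/2).round(4),'gap',np.linalg.norm(a-b).round(4))
tri(c,(265.6,148.6),cs,(217,208))
P=cloud(z['d'],c)
print(P[205:215,257].round(4))
delta([.49,.04,.22])
"
```

```text
model wheel [0.5233437  0.02219784 0.        ] tip [0.46209237 0.0532532  0.        ]
model wheel [0.5255437  0.02259784 0.        ] tip [0.46429237 0.0536532  0.        ]
wheel wrist [0.52253906 0.02350365 0.057     ] side [0.52256601 0.012711   0.057     ]
tip wrist [0.46152721 0.05281216 0.074     ] side [0.46238672 0.04593631 0.073     ]
tri [0.4634 0.0527 0.0639] gap 0.0005
[[0.5179 0.0251 0.0536]
 [0.5178 0.0251 0.057 ]
 [0.5187 0.0248 0.0575]
 [0.5199 0.0244 0.0571]
 [0.5204 0.0242 0.0586]
 [0.5217 0.0238 0.0579]
 [0.5227 0.0234 0.0579]
 [0.524  0.023  0.0574]
 [0.5251 0.0226 0.0573]
 [0.5264 0.0222 0.0566]]
t 1.8 tcp [0.4905 0.0316 0.2208] xang 70.76 tilt [ 0.003 -1.    -0.008] F [ 0.28 -0.62  1.02] gap -0.0 delta mm [7.7 0.8 3.2]
```

```bash
python3 -c "
from h import *
z=np.load('side0.npz'); crop(z['im'],205,265,195,240,12,'side0d.png')"
```

```text
(no output)
```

View pics/side0d.png

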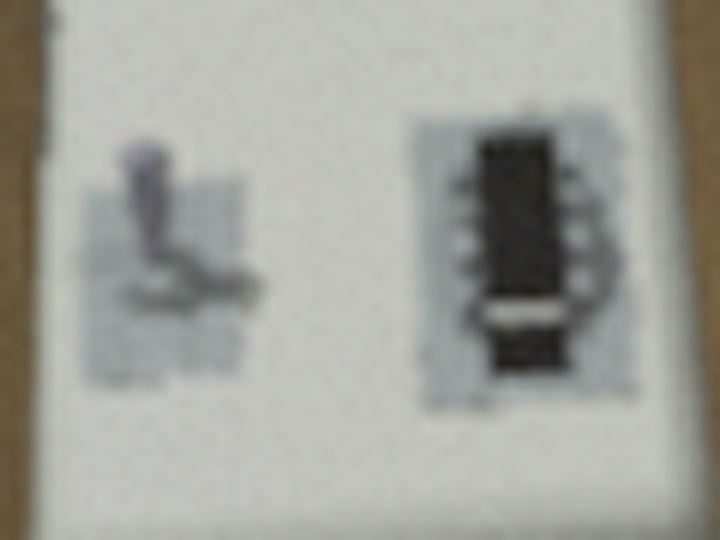

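```bash
python3 -c "
from h import *
delta([.5212,.0185,.092])
"
```

```text
t 1.8 tcp [0.4905 0.0316 0.2208] xang 70.76 tilt [ 0.003 -1.    -0.008] F [ 0.28 -0.62  1.02] gap -0.0 delta mm [ -2.7 129.  -32.4]
```

>>> {"fn": "drive_tool", "kwargs": {"plan": "-1 -2.5 10 -32 0.4 0 0; -1 0 45 0 0 0 0; -1 0 45 0 0 0 0; -1 0 25 0 0 0 0; -1 0 0 0 0 0 0"}}

```text
clock: 2.42
tcp_pos: [0.5241, 0.0227, 0.0988]
orientation: [-0.573, 0.577, 0.415, -0.408]
wrist_force: [-0.2, -1.0, 0.1]
finger_gap: -0.0001
```

```bash
python3 -c "
from h import *
delta([.5212,.0185,.079])
c=cams.calibration('wrist');im,d=cams.read_camera('wrist')
np.savez('w2.npz',im=im,d=d,**c)
crop(im,180,340,150,270,5,'w2.png')
im,d=cams.read_camera('side'); crop(im,195,275,150,250,6,'s2.png')
"
```

```text
t 2.425 tcp [0.5241 0.0227 0.0988] xang 71.22 tilt [ 0.005 -1.    -0.01 ] F [-0.16 -0.96  0.07] gap -0.0001 delta mm [-5.  19.8  1.5]
```

View pics/w2.png

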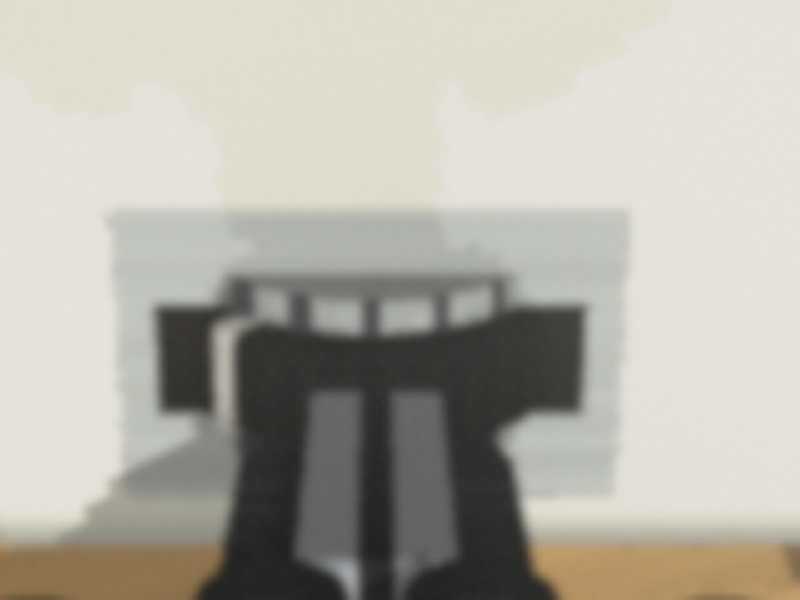

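View pics/s2.png

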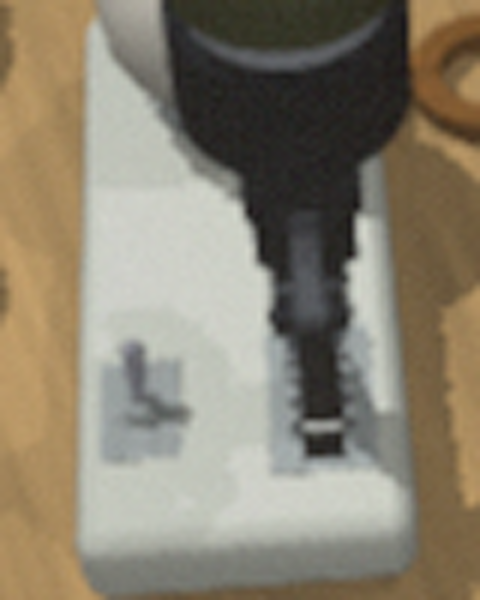

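>>> {"fn": "drive_tool", "kwargs": {"plan": "-1 -5 8 1 0.6 0 0; -1 0 7 0 0 0 0; -1 0 2 0 0 0 0; -1 0 0 0 0 0 0"}}

```text
clock: 3.02
tcp_pos: [0.5259, 0.0177, 0.0866]
orientation: [-0.574, 0.576, 0.416, -0.408]
wrist_force: [-0.3, -0.2, 0.4]
finger_gap: -0.0002
```

```bash
python3 -c "
from h import *
delta([.5212,.0185,.079])
"
```

```text
t 3.025 tcp [0.5259 0.0177 0.0866] xang 71.24 tilt [ 0.008 -1.    -0.009] F [-0.29 -0.15  0.39] gap -0.0002 delta mm [-0.8  7.6  4.8]
```

>>> {"fn": "drive_tool", "kwargs": {"plan": "-1 0 3 4 0.5 0 0.5; -1 0 3 1 0 0 0; -1 0 1 0 0 0 0; -1 0 0 0 0 0 0"}}

```text
clock: 3.52
tcp_pos: [0.5209, 0.0194, 0.0792]
orientation: [-0.574, 0.575, 0.411, -0.412]
wrist_force: [0.7, 0.0, -0.2]
finger_gap: 0.0003
```

```bash
python3 -c "
from h import *
delta([.5212,.0185,.079])
"
```

```text
t 3.525 tcp [0.5209 0.0194 0.0792] xang 71.24 tilt [-0.002 -1.     0.   ] F [ 0.73  0.04 -0.19] gap 0.0003 delta mm [-0.8  0.2 -0.6]
```

>>> {"fn": "drive_tool", "kwargs": {"plan": "-1 0 1 0 0 0 0; -1 0 1 0 0 0 0"}}

```text
clock: 3.78
tcp_pos: [0.5211, 0.0196, 0.0788]
orientation: [-0.574, 0.575, 0.412, -0.412]
wrist_force: [-4.0, 1.3, 11.2]
finger_gap: -0.0001
```

>>> {"fn": "drive_tool", "kwargs": {"plan": "-1 3 0.5 0 0 0 0; -1 3 0.5 0 0 0 0; -1 3 0.5 0 0 0 0; -1 2 0.5 0 0 0 0; -1 0 0.5 0 0 0 0"}}

```text
clock: 4.4
tcp_pos: [0.525, 0.031, 0.0786]
orientation: [-0.574, 0.575, 0.412, -0.412]
wrist_force: [-1.5, 0.4, 6.9]
finger_gap: -0.0002
```

```bash
python3 -c "
from h import *
delta([.5212,.0185,.079])
c=cams.calibration('wrist');im,d=cams.read_camera('wrist')
crop(im,180,340,150,270,5,'w3.png')
"
```

```text
t 4.4 tcp [0.525  0.031  0.0786] xang 71.27 tilt [-0.    -1.    -0.002] F [-1.52  0.39  6.9 ] gap -0.0002 delta mm [-13.   -0.4  -0.4]
```

View pics/w3.png

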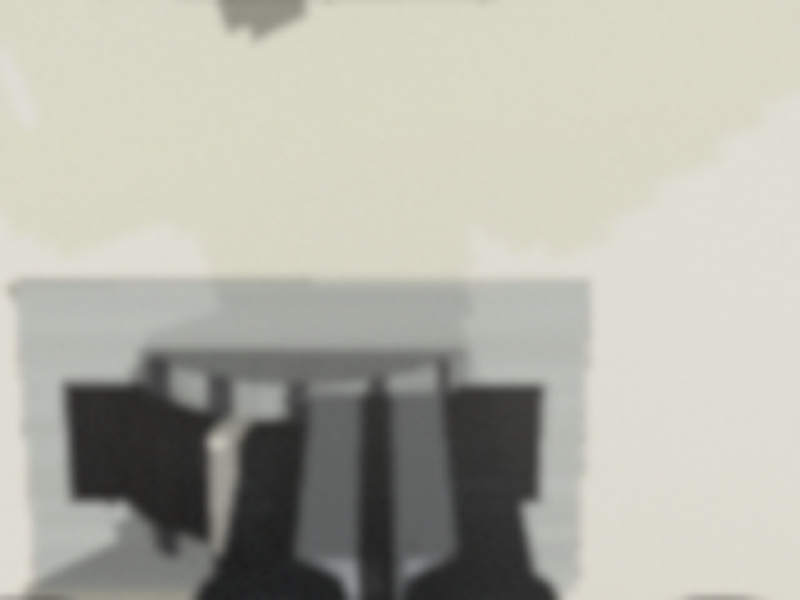

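>>> {"fn": "drive_tool", "kwargs": {"plan": "-1 0 -5 0 0 0 0; -1 -7 0 0 0 0 0; -1 -6 0 0 0 0 0; -1 0 3 0 0 0 0; -1 0 0 0 0 0 0"}}

```text
clock: 5.08
tcp_pos: [0.5206, 0.0176, 0.0799]
orientation: [-0.574, 0.575, 0.412, -0.412]
wrist_force: [-0.7, 0.6, 0.6]
finger_gap: -0.0
```

```bash
python3 -c "
from h import *
delta([.5212,.0185,.079])
c=cams.calibration('wrist');im,d=cams.read_camera('wrist')
crop(im,180,340,150,270,5,'w4.png')
"
```

```text
t 5.075 tcp [0.5206 0.0176 0.0799] xang 71.25 tilt [-0.    -1.    -0.002] F [-0.68  0.62  0.63] gap -0.0 delta mm [ 1.   0.9 -0.2]
```

View pics/w4.png

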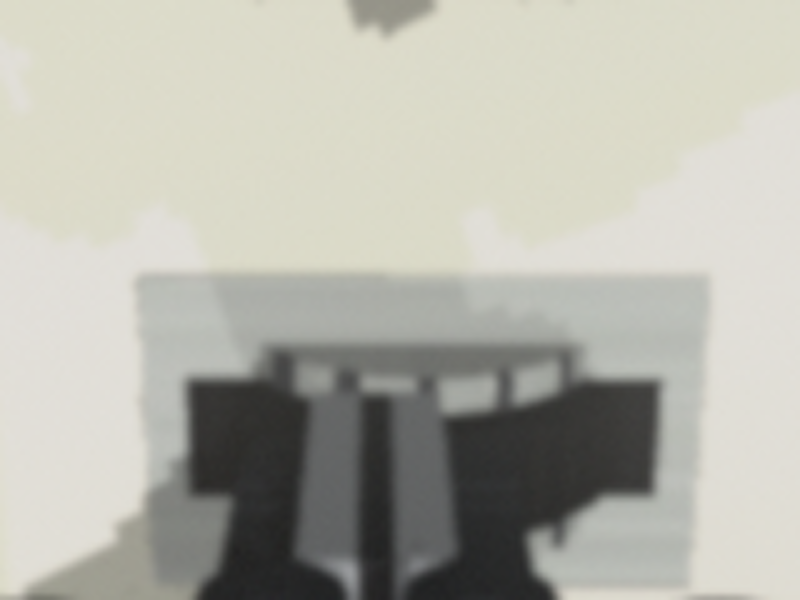

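>>> {"fn": "drive_tool", "kwargs": {"plan": "-1 0 1.2 0 0 0 0; -1 0 0.8 0 0 0 0; -1 3 0.5 0 0 0 0; -1 3 0.5 0 0 0 0; -1 3 0.5 0 0 0 0; -1 1.5 0.5 0 0 0 0; -1 0 0.5 0 0 0 0"}}

```text
clock: 6.0
tcp_pos: [0.5248, 0.0287, 0.0788]
orientation: [-0.573, 0.576, 0.413, -0.411]
wrist_force: [-2.6, 0.5, 6.9]
finger_gap: 0.0002
```

```bash
python3 -c "
from h import *
delta([.5212,.0185,.079])
c=cams.calibration('wrist');im,d=cams.read_camera('wrist')
crop(im,180,340,150,270,5,'w5.png')
im,d=cams.read_camera('side'); crop(im,195,275,150,250,6,'s5.png')
"
```

```text
t 6.0 tcp [0.5248 0.0287 0.0788] xang 71.33 tilt [ 0.    -1.    -0.005] F [-2.62  0.5   6.88] gap 0.0002 delta mm [-10.9  -0.2   0.2]
```

View pics/w5.png

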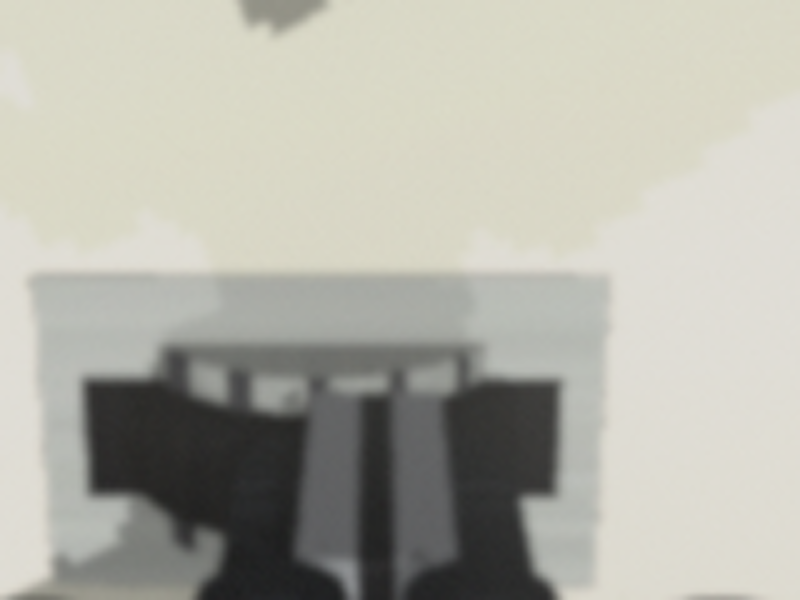

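>>> {"fn": "drive_tool", "kwargs": {"plan": "-1 0 -6 0 0 0 0; -1 -11 0 0 0 0 0; -1 -11 0 0 0 0 0; -1 0 0 0 0 0 0"}}

```text
clock: 6.6
tcp_pos: [0.5172, 0.0065, 0.0845]
orientation: [-0.573, 0.576, 0.413, -0.411]
wrist_force: [-0.4, -0.1, -0.3]
finger_gap: 0.0002
```

```bash
python3 -c "
from h import *
delta([.5212,.0185,.079])
c=cams.calibration('wrist');im,d=cams.read_camera('wrist')
crop(im,180,340,150,270,5,'w6.png')
"
```

```text
t 6.6 tcp [0.5172 0.0065 0.0845] xang 71.34 tilt [-0.    -1.    -0.005] F [-0.41 -0.13 -0.28] gap 0.0002 delta mm [12.6  5.5  0.1]
```

View pics/w6.png

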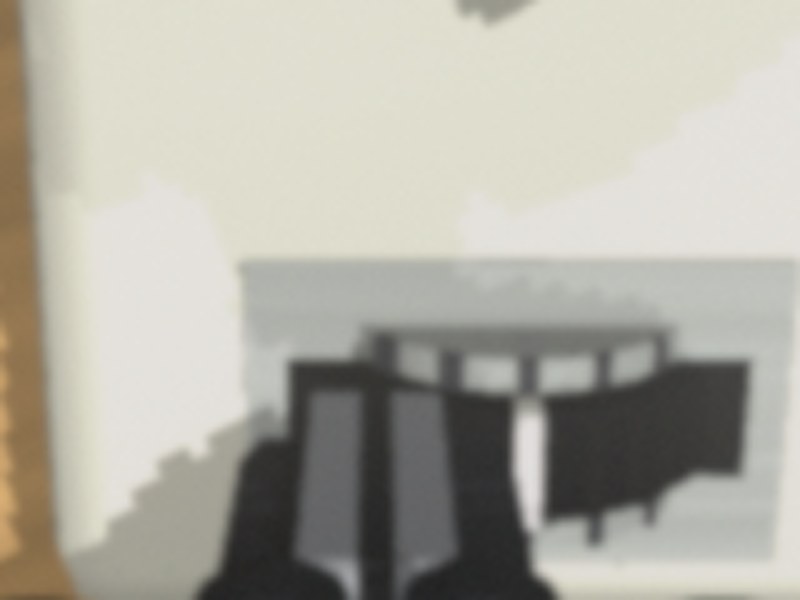

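>>> {"fn": "drive_tool", "kwargs": {"plan": "-1 6 0 0 0.3 0 0; -1 6 2 0 0 0 0; -1 0 2.5 0 0 0 0; -1 0 0 0 0 0 0"}}

```text
clock: 7.15
tcp_pos: [0.5215, 0.0195, 0.0794]
orientation: [0.575, -0.574, -0.412, 0.413]
wrist_force: [0.4, -0.6, 0.7]
finger_gap: -0.0001
```

```bash
python3 -c "
from h import *
delta([.5212,.0185,.079])
"
```

```text
t 7.15 tcp [0.5215 0.0195 0.0794] xang 71.39 tilt [ 0.    -1.     0.002] F [ 0.44 -0.63  0.68] gap -0.0001 delta mm [-1.   0.4 -0. ]
```

>>> {"fn": "drive_tool", "kwargs": {"plan": "-1 0 1 0 0 0 0; -1 0 0.8 0 0 0 0; -1 3 0.5 0 0 0 0; -1 3 0.5 0 0 0 0; -1 3 0.5 0 0 0 0; -1 1 0.5 0 0 0 0; -1 0 0.5 0 0 0 0"}}

```text
clock: 8.02
tcp_pos: [0.5253, 0.0299, 0.0788]
orientation: [-0.574, 0.574, 0.413, -0.412]
wrist_force: [-2.1, 1.3, 7.8]
finger_gap: 0.0001
```

```bash
python3 -c "
from h import *
delta([.5212,.0185,.079])
c=cams.calibration('wrist');im,d=cams.read_camera('wrist')
crop(im,180,340,150,270,5,'w7.png')
"
```

```text
t 8.025 tcp [0.5253 0.0299 0.0788] xang 71.42 tilt [ 0.001 -1.    -0.001] F [-2.13  1.35  7.81] gap 0.0001 delta mm [-12.1  -0.2   0.2]
```

View pics/w7.png

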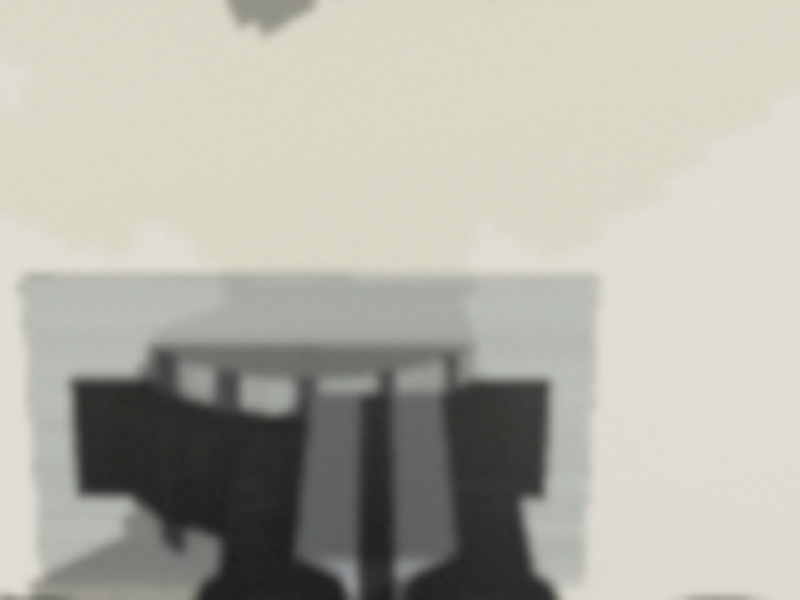

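>>> {"fn": "drive_tool", "kwargs": {"plan": "-1 0 -10 0 0 0 0; -1 0 -40 0 0 0 0; -1 0 -30 25 0 0 0; -1 0 0 30 0 0 0; -1 0 0 0 0 0 0"}}

```text
clock: 8.7
tcp_pos: [0.4728, 0.048, 0.162]
orientation: [-0.574, 0.574, 0.414, -0.412]
wrist_force: [1.4, -0.3, -0.1]
finger_gap: -0.0001
```

```bash
python3 -c "
from h import *
delta([.4705,.0793,.085])
c=cams.calibration('wrist');im,d=cams.read_camera('wrist')
np.savez('w8.npz',im=im,d=d,**c)
crop(im,180,340,130,290,5,'w8.png')
im,d=cams.read_camera('side'); crop(im,195,275,150,250,6,'s8.png')
"
```

```text
t 8.7 tcp [0.4728 0.048  0.162 ] xang 71.42 tilt [ 0.002 -1.    -0.002] F [ 1.41 -0.33 -0.09] gap -0.0001 delta mm [28.8 77.  12.3]
```

View pics/w8.png

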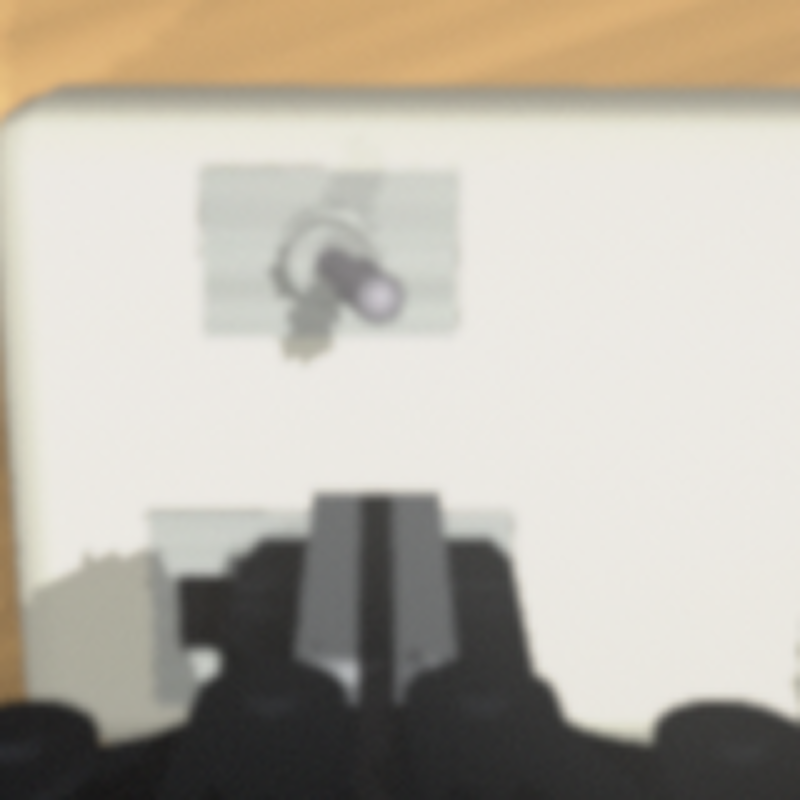

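View pics/s8.png

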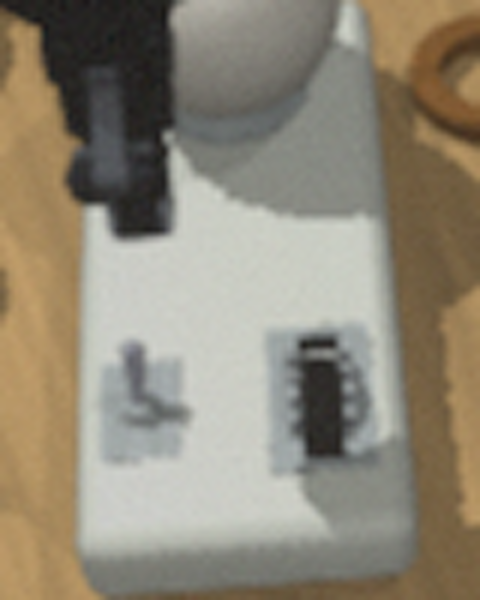

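```bash
python3 -c "
from h import *
cs=cams.calibration('side')
e=np.array([np.cos(np.radians(71.2)),np.sin(np.radians(71.2)),0]);
C=np.array([.5228,.0232,.057-.026])
for k,a in zip('54321',[-45,-22.5,0,22.5,45]):
  a=np.radians(a);u,v=proj(cs,C+.026*(np.sin(a)*e+np.cos(a)*np.array([0,0,1])));print(k,((u-195)*6).round(),((v-150)*6).round())
z=np.load('w8.npz');c={k:z[k] for k in ['R','t','fx','fy','cx','cy']}
z1=np.load('w1.npz');c1={k:z1[k] for k in ['R','t','fx','fy','cx','cy']}
print(atz(c,255.6,189.4,.0745),atz(c1,265.6,148.6,.0745))
"
```

```text
5 315.0 418.0
4 313.0 391.0
3 311.0 366.0
2 310.0 347.0
1 309.0 338.0
[0.4612519  0.05318925 0.0745    ] [0.46144761 0.05281834 0.0745    ]
```

>>> {"fn": "drive_tool", "kwargs": {"plan": "-1 15 -30 10 0 0 0; -1 10 -25 5 0 0 0; -1 0 0 0 0 0 0"}}

```text
clock: 9.18
tcp_pos: [0.471, 0.0756, 0.2175]
orientation: [-0.574, 0.575, 0.414, -0.41]
wrist_force: [0.0, -0.0, -1.5]
finger_gap: 0.0
```

```bash
python3 -c "
from h import *
delta([.4705,.0793,.085])
c=cams.calibration('wrist');im,d=cams.read_camera('wrist')
np.savez('w9.npz',im=im,d=d,**c)
print(proj(c,[.5228,.0232,.057]))
u,v=map(int,proj(c,[.5228,.0232,.057]))
crop(im,u-36,u+36,v-30,v+30,10,'w9.png')
"
```

```text
t 9.175 tcp [0.471  0.0756 0.2175] xang 71.28 tilt [ 0.002 -1.    -0.004] F [ 0.01 -0.04 -1.5 ] gap 0.0 delta mm [  3.  132.5   2.3]
(np.float64(222.95629466159846), np.float64(240.09258165072143))
```

View pics/w9.png

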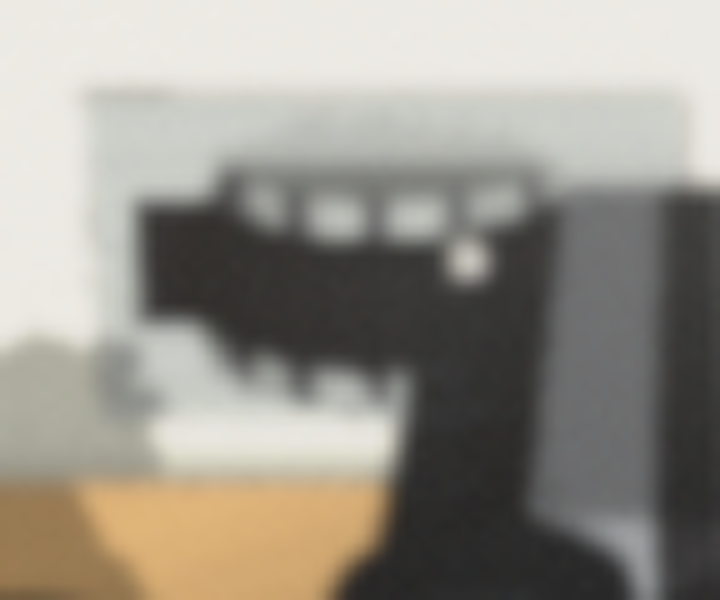

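>>> {"fn": "drive_tool", "kwargs": {"plan": "-1 0 50 0 0 0 0; -1 2 50 2 0 0 0; -1 1 30 0 0 0 0; -1 0 0 0 0 0 0"}}

```text
clock: 9.72
tcp_pos: [0.47, 0.0768, 0.0788]
orientation: [-0.575, 0.575, 0.411, -0.411]
wrist_force: [0.4, 0.2, -0.2]
finger_gap: 0.0003
```

```bash
python3 -c "
from h import *
delta([.4705,.0793,.082])
c=cams.calibration('wrist');im,d=cams.read_camera('wrist')
crop(im,180,340,130,290,5,'w10.png')
"
```

```text
t 9.725 tcp [0.47   0.0768 0.0788] xang 71.11 tilt [-0. -1. -0.] F [ 0.44  0.17 -0.23] gap 0.0003 delta mm [ 2.6 -3.2  0.4]
```

View pics/w10.png

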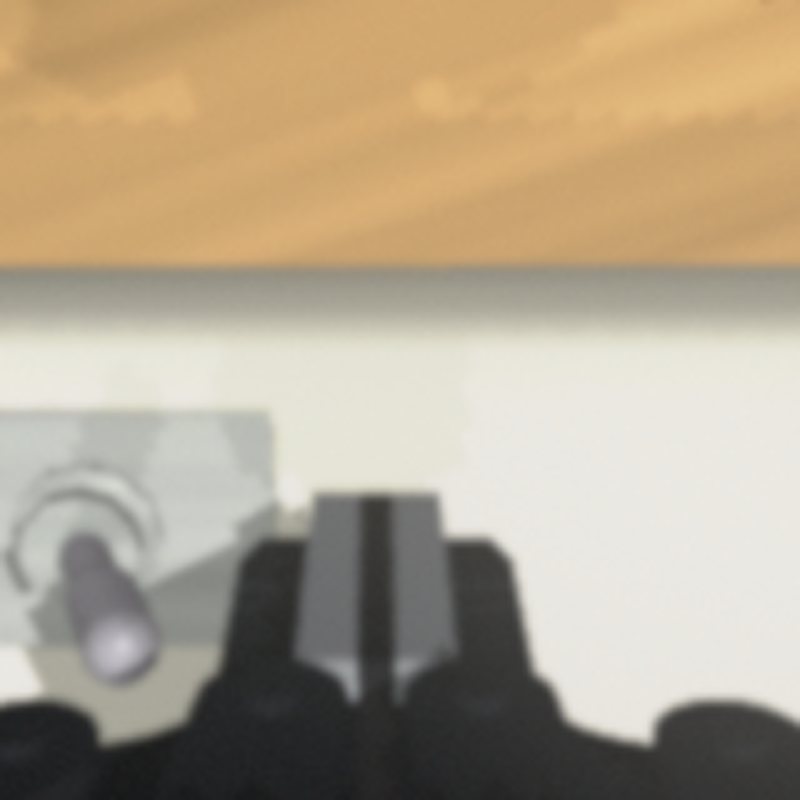

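>>> {"fn": "drive_tool", "kwargs": {"plan": "-1 -5 0 0 0 0 0; -1 -5 0 0 0 0 0; -1 -4 0 0 0 0 0; -1 -4 0 0 0 0 0; -1 -3 0 0 0 0 0; -1 -2 0 0 0 0 0; -1 0 0 0 0 0 0"}}

```text
clock: 10.65
tcp_pos: [0.4664, 0.0526, 0.0843]
orientation: [-0.573, 0.578, 0.414, -0.408]
wrist_force: [0.6, -0.5, -0.3]
finger_gap: 0.0001
```

```bash
python3 -c "
from h import *
delta([.4705,.0793,.082])
c=cams.calibration('wrist');im,d=cams.read_camera('wrist')
crop(im,180,340,130,290,5,'w11.png')
"
```

```text
t 10.65 tcp [0.4664 0.0526 0.0843] xang 71.06 tilt [ 0.003 -1.    -0.01 ] F [ 0.63 -0.54 -0.33] gap 0.0001 delta mm [26.5  2.4  4.8]
```

View pics/w11.png

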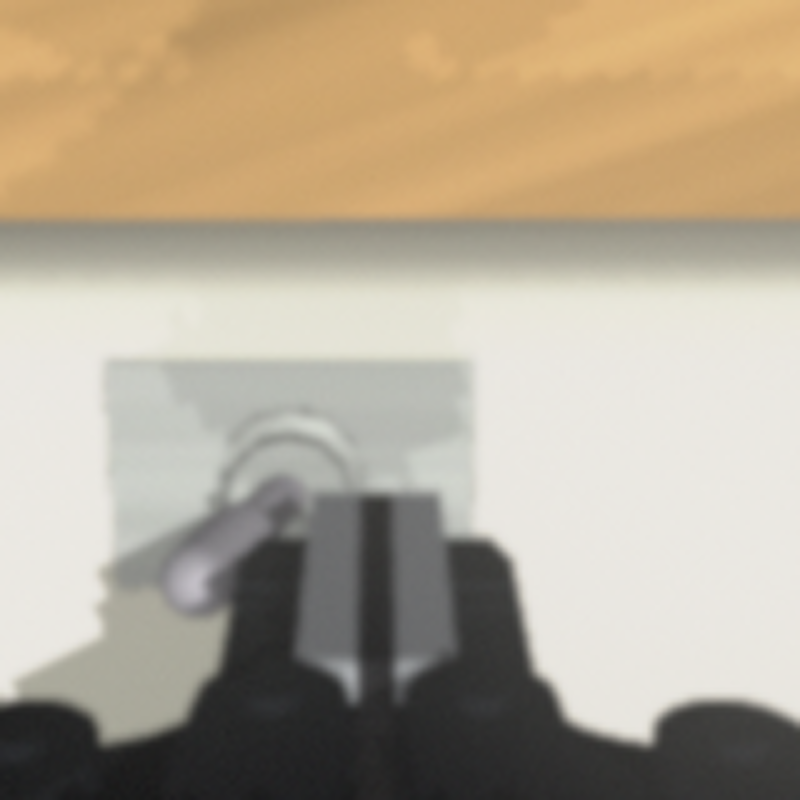

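>>> {"fn": "drive_tool", "kwargs": {"plan": "-1 8 0 0 0 0 0; -1 3 -20 0 0 0 0; -1 0 -50 5 0 0 0; -1 0 -50 10 0 0 0; -1 0 -30 15 0 0 0; -1 0 0 0 0 0 0"}}

```text
clock: 11.45
tcp_pos: [0.44, 0.0762, 0.2377]
orientation: [-0.573, 0.577, 0.414, -0.409]
wrist_force: [0.5, -0.3, -0.1]
finger_gap: -0.0004
```

```bash
python3 -c "
from h import *
delta([.4705,.0793,.082])
c=cams.calibration('wrist');im,d=cams.read_camera('wrist')
cv2.imwrite('pics/w12f.png',im[:,:,::-1])
u,v=map(int,proj(c,[.495,.035,.057]))
crop(im,u-50,u+50,v-50,v+50,6,'w12.png')
im,d=cams.read_camera('side'); cv2.imwrite('pics/s12f.png',im[:,:,::-1])
"
```

```text
t 11.45 tcp [0.44   0.0762 0.2377] xang 71.17 tilt [ 0.003 -1.    -0.008] F [ 0.53 -0.28 -0.09] gap -0.0004 delta mm [ 12.3 155.9 -26.7]
```

View pics/w12.png

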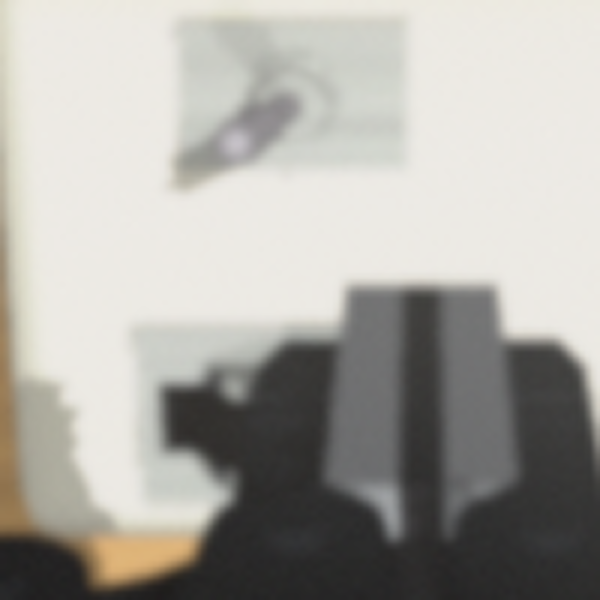

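View pics/s12f.png

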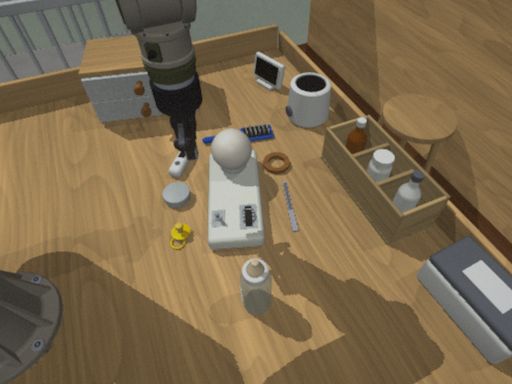

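>>> {"fn": "drive_tool", "kwargs": {"plan": "-1 -13 0 -30 0 0 0; -1 -13 0 -32 0 0 0; -1 0 0 0 0 0 0; -1 0 0 0 0 0 0"}}

```text
clock: 12.05
tcp_pos: [0.489, 0.0309, 0.2287]
orientation: [0.576, -0.573, -0.41, 0.413]
wrist_force: [0.3, -0.3, -0.3]
finger_gap: 0.0
```

```bash
python3 -c "
from h import *
delta([.4705,.0793,.082])
c=cams.calibration('wrist');im,d=cams.read_camera('wrist')
u,v=map(int,proj(c,[.495,.035,.057]))
crop(im,u-50,u+50,v-50,v+50,6,'w13.png')
"
```

```text
t 12.05 tcp [0.489  0.0309 0.2287] xang 71.2 tilt [-0.    -1.     0.006] F [ 0.27 -0.34 -0.34] gap 0.0 delta mm [ 39.9 146.9  32.3]
```

View pics/w13.png

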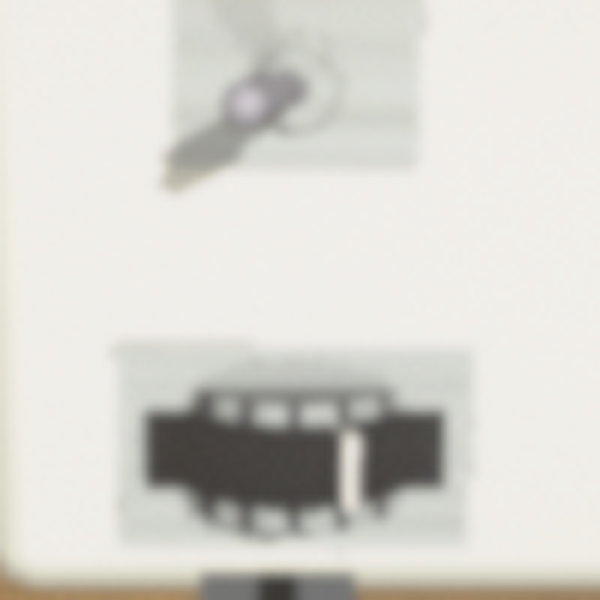

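The last picture shows the bar at (350, 465). That is level with the second mark from the +y end, where the marks run at about x = 205, 245, 296, 343 and 390. The toggle leans right, with its tip at (248, 102) and its pivot at about (300, 88). The arm is clear of everything.

```bash
python3 -c "
from workcell import job; print(job.hand_in())"
```

```text
the job is handed in; nothing more can be done
None
```

The lamp is set for the night feed: the index bar stands at the second mark from the dim end, and the toggle is over to the right (on). I handed the job in at about 12 s.

- **Thumbwheel:** the bar started at the fifth mark. With the shut fingertips I rolled the crown left in three strokes, one click each, lifting off between strokes. Readings during the strokes were about 7 to 11 N.
- **Toggle:** after the wheel, I pushed the tip to the right at its side until it snapped over, then backed off and lifted clear.
- **Last checks:** the final wrist picture shows the bar level with the second mark and the toggle leaning right. The arm was well above the lamp, with no contact force beyond sensor noise. In the side picture nothing else appears to have moved, and I saw no sign of the globe being touched.
- **What disagreed:** positions from the side camera were off from the wrist camera's by 5 to 10 mm. Its view of the bar after the third stroke could not tell the second mark from the first. I went by the close wrist views, which were clear.

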